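Sell the ring under the glass: scan its card, then lift the dome off and hold it

TASK

Sell the ring under the glass dome with the brass knob: point the barcode scanner squarely at the barcode on that dome's price card (red band) from 5 to 10 cm, hold it steady for a second, and lay it back flat on its black mat. Then lift the dome by its knob straight up, without touching the ring cone inside, until at least 5 cm of free air lies between its rim and the top of the cone, and finish there, still holding it level and still above its base. Leave the price cards, the ring cones and everything else on the counter where they are.

Things in the scene. Friction and masses are not known exactly. Their poses are not given: they have to be found in the camera images.
- scanner_grip (a point): Where to grip the barcode scanner (150 mm long, 0.16 kg, lying flat): its balance point, mid-height of the grey handle, 22 mm above its underside. x points to the reading window, y across, z up. Handle 30 mm wide, 28 mm high (8 to 36 mm above the underside), x = -84 to +28 mm; black head 56 mm wide, 44 mm high, x = +28 to +66 mm. It reads by itself when held still at a barcode: no key to press.
- scanner_nose (a point): Centre of the scanner's dark red reading window, at the front end of the head, 67 mm ahead (+x) of scanner_grip and at the same height. It reads straight along the scanner's x axis, out to 150 mm.
- scanner: The whole scanner. Origin on its underside, 22 mm below scanner_grip, same axes (x towards the window, z up as it lies).
- mat: Black rubber mat of the scanner, 190 mm (x) by 100 mm (y), 4 mm thick, fixed on the counter, left or right of the robot. Origin at the centre of its underside. The scanner lies at its middle, along x.
- card_a_code (a point): Centre of the black barcode, 42 mm wide and 26 mm high, on the face of the price card with the RED band, which stands in front of the brass-knobbed dome; 48 mm above the counter, 13 mm ahead (+x) of card_a's origin. The face looks towards the robot, along -x, and leans back 24 degrees from upright: a scanner held level and pointing along +x of this frame reads it well, as does one tipped down square to it.
- card_a: The same price card (red band): a stiff white card 62 mm wide (y), 3 mm thick, leaning back, its top 71 mm above the counter, set in a wooden block 28 mm (x) by 70 mm (y) by 18 mm; loose, 0.09 kg. x points away from the barcode side, level. Origin at the centre of the block's underside, on the counter; z up.
- dome_a_knob (a point): Middle of the brass knob's grip on top of the glass dome to be lifted: an upright cylinder 24 mm across and 26 mm high (this point is its centre, with 18 mm of knob above it and 18 mm below it down to the glass). 143 mm above the dome's rim; 163 mm above the counter at the start.
- dome_a: The glass dome with the BRASS knob, 110 mm across outside, 104 mm inside, 162 mm high with its knob, 0.4 kg varying; loose, standing on base_a around a raised disc 4 mm high. Origin at the centre of its rim (its lower edge); z up.
- base_a: Round wooden base of the brass-knobbed dome, 140 mm across, 20 mm thick, with a raised dark disc 94 mm across, 4 mm high on it; fixed on the counter. Origin at the centre of its underside.
- cone_a: White ring cone under that dome, 40 mm across at its foot, 62 mm high, carrying the ring with a red glass bead (bead 24 mm from the axis at the most); loose, standing on the raised disc, so that its top is 86 mm above the counter. Origin at the centre of its underside.
- dome_b: The other glass dome, the same but with a BLACK knob, on a like base; it stays where it is. Origin at the centre of its rim, 20 mm above the counter.
- cone_b: The ring cone (blue bead) under the black-knobbed dome. Origin at the centre of its underside.
- card_b: The price card with the BLUE band, in front of the black-knobbed dome, same shape as card_a; it stays where it is. Origin at the centre of its underside.
- bead_tray: Dark red compartment tray of glass beads, 180 mm (x) by 100 mm (y) by 26 mm high; loose, 0.45 kg, on the side of the robot away from the mat. Origin at the centre of its underside.
- pebble: Grey display pebble with earrings, 64 mm across, about 30 mm high with them; loose, between the two price cards. Origin at the centre of its underside.
- gift_box: Cream gift box with red ribbon, 89 mm square, 40 mm high; loose, between the two domes. Origin at the centre of its underside.
- tape_roll: Roll of parcel tape lying flat, 96 mm across, 45 mm high; loose, to the right of the domes. Origin at the centre of its underside.
Mind the look-alikes: they are no part of the job. Leave any orange look-alike of the scanner alone.

How it is judged:
On the way, in this order (a step that is already met when the one before it is completed fails the run):
1. the held scanner points at the barcode of the red price card and is kept still (x of card_a_code in the frame of scanner_nose between 0.03 and 0.15 m and y of card_a_code in the frame of scanner_nose between -0.018 and 0.018 m and z of card_a_code in the frame of scanner_nose between -0.018 and 0.018 m and angle between the x axis of scanner and the x axis of card_a, either way round below 0.7 rad and linear speed of scanner below 0.02 m/s and angular speed of scanner below 0.15 rad/s and contact force between scanner and the fingers above 0.5 N), for 0.5 s.
2. the scanner lies flat on its mat again, let go (x of scanner_grip in the frame of mat between -0.07 and 0.07 m and y of scanner_grip in the frame of mat between -0.05 and 0.05 m and z of scanner_grip in the frame of mat below 0.035 m and angle between scanner's own z axis and vertical below 0.12 rad and linear speed of scanner below 0.02 m/s and contact force between scanner and the fingers below 0.05 N), for 0.2 s.
3. the brass-knobbed dome is held level and still, well clear above its base and the ring cone (z of dome_a in the frame of base_a above 0.131 m and horizontal distance between dome_a and base_a below 0.05 m and angle between dome_a's own z axis and vertical below 0.12 rad and linear speed of dome_a below 0.02 m/s and angular speed of dome_a below 0.12 rad/s and contact force between dome_a and the fingers above 1 N and contact force between dome_a and base_a below 0.05 N and contact force between dome_a and cone_a below 0.05 N and contact force between dome_a and card_a below 0.05 N), for 0.3 s.
At the end, for the whole second after the job is handed in: Brass-knobbed dome held by the gripper alone, rim 45 mm or more above the cone's top, within 50 mm of above its base, tilt under 0.12 rad, still; scanner flat on its mat (centre within 70 x 50 mm), let go; ring cone within 10 mm and red card within 25 mm of their starts, upright (all of step 2 and all of step 3 and distance of cone_a from where it was at the start of the episode below 0.01 m and angle between each of cone_a, card_a's own z axis and vertical below 0.2 rad and distance of card_a from where it was at the start of the episode below 0.025 m); the arm keeps its last pose, push and grip.
It fails at once if the ring cone inside the dome is touched by the glass, shifted or tipped (contact force between dome_a and cone_a above 1 N or distance of cone_a from where it was at the start of the episode above 0.015 m or angle between cone_a's own z axis and vertical above 0.3 rad).
It fails at once if the glass dome is tipped (angle between dome_a's own z axis and vertical above 0.35 rad).
It fails at once if the red price card is knocked away or over (distance of card_a from where it was at the start of the episode above 0.03 m or angle between card_a's own z axis and vertical above 0.3 rad).
It fails at once if the other dome, its ring or card, the bead tray, the pebble, the gift box or the tape roll is disturbed (distance of any of dome_b, cone_b, card_b, bead_tray, pebble, gift_box, tape_roll from where it was at the start of the episode above 0.025 m or angle between any of dome_b, cone_b, card_b, bead_tray, pebble, gift_box, tape_roll's own z axis and vertical above 0.3 rad).
It fails at once if the scanner is dropped (linear speed of scanner above 0.5 m/s and contact force between scanner and the fingers below 0.05 N).
It also fails if it takes over 64 s, if anything falls off the work surface, if the arm or the gripper's body presses on something with over 40 N, if the wrist force passes 120 N, or if a joint passes its speed limit or range.

ROBOT

A 6-joint arm with a two-finger parallel gripper is mounted at the origin on the work surface. World frame = base frame: x ahead of the robot, y to its left, z up, the work surface at z = 0. Lengths are in m, angles in rad, forces in N, time in s.
With the tool pointing down it reaches from about 0.325 to 0.775 m from the base axis. Payload 5.5 kg.
Tool frame: the origin (TCP) lies at the very end of the fingers, on their centre line; the grasp point (between the pads) lies 19 mm behind it; z points along the fingers, y is the line along which they close (so a half turn about z gives the same grasp; the last joint's range is limited). The gripper opens to 88 mm and grips with 3 to 60 N. Pads are 20 mm wide; open, the fingers measure 115 mm over their backs; the gripper's body (75 mm by 178 mm) begins 61 mm behind the grasp point.
Start: joints at [-1.307, 0.091, 1.231, -0, 1.82, -0.057], TCP at [0.189, -0.569, 0.223] pointing down, gripper open.
Joint ranges: [-2.87, 2.87], [-0.86, 2.18], [0.17, 2.46], [-1.51, 4.65], [0.06, 2.69], [-2.65, 2.65]. Speed limits (rad/s): [2.57, 2.57, 3.01, 3.14, 3.14, 3.14].

INTERFACE

Orientations are given as a unit quaternion [x, y, z, w].
In Python, from workcell import arm, grab_frame gives the robot as it stands.
- The arm moves only by the shell command python3 -m jog 'ROWS' [FORCE]. ROWS is text: rows parted by semicolons, each of 7 numbers parted by spaces: the closure in counts, from 0 (fully open) to 255 (shut), then the shift along the tool's x, y, z in m, then the turn, a rotation vector about the tool's x, y, z in degrees. A call has 1 to 10 rows; each row shifts and turns the commanded pose from where the row before left it, along the tool's axes as they then stand; what a row does not reach is not made up. A row lasts 1/12 s, in which the tool goes at most 41.7 mm and 7.16 degrees, less where a joint would pass 70% of its speed; a pose out of reach is approached as far as the arm can. A call with a gripper value outside its range is refused whole. The fingers move at their own pace and stop on an object; FORCE is the grip in N (left out, the last holds). Time passes only in rows, so rows that do not move let the fingers close. It gives the time, the measured TCP pose, the force, the opening and the grip force at its end, in the units of the state.
- arm.get_obs(): the state, without advancing time (a new reading comes with each control period).
- grab_frame(name): name is "scene" or "top" or "wrist"; returns a dict with "color" (384x512x3 uint8, red, green, blue), "mtx" (3x3 intrinsics, pixels), "world_to_cam" (4x4, takes a point from world to camera coordinates); the wrist camera has in their place "tool_from_camera" (4x4, takes a point from camera to tool coordinates, whose origin is the TCP and whose axes are the flange's). Camera axes: x right, y down, z forward; pixel columns grow to the right and rows downward; lengths in m; the calibration is good to about 2 mm. A picture is of the moment at which its call begins: read the wrist's pose just before it. There is no depth.
- arm.job_done(): hands the job in; it is judged then, once.
The state is a dict: "time_s": time; "qpos": joint angles; "qd": joint speeds; "joint_efforts": joint torques, N m; "tcp_pos": TCP position; "eef_rot": TCP orientation; "contact_force": force on the tool from outside, world axes, zero at the start; "ft_torque": the same for the moment, N m; "width": opening from 0.0 (shut) to 1.0 (fully open); "finger_force": force on a finger pad.
Only numpy, scipy, OpenCV 4.12 (cv2) and the standard library are available. Lean on these libraries where they do the work, as an engineer would, in place of code of your own. Each camera call takes 0.05 s, during which the arm holds its last target. There are 200 camera calls.

## Working session

There is one attempt and no reset: what is moved stays moved. The work goes in short steps, Python scripts to look and compute and a shell command to move; the robot and the scene stay as the last step left them, time stands still between calls to the robot, and variables do not carry over. Pictures are saved under pics/ and viewed, at most 10 in all, crops included, and the job is handed in when it is done.

```bash
mkdir -p pics; ls; python3 - <<'E'
from workcell import arm, grab_frame
import cv2,numpy as np
for n in("scene","top"):
    f=grab_frame(n); cv2.imwrite(f"pics/{n}0.png",f["color"][:,:,::-1]); print(n,f["mtx"].tolist(),np.round(f["world_to_cam"],4).tolist())
o=arm.get_obs();print(o)
f=grab_frame("wrist");print(np.round(f["tool_from_camera"],4).tolist(),f["mtx"].tolist())
E
```

```text
pics
scene [[381.19922683793385, 0.0, 251.49416861924158], [0.0, 381.19922683793385, 188.79567038463497], [0.0, 0.0, 1.0]] [[-0.8936, 0.4488, -0.0085, 0.4923], [0.3677, 0.7209, -0.5874, -0.0421], [-0.2575, -0.528, -0.8093, 1.31], [0.0, 0.0, 0.0, 1.0]]
top [[429.9658264424372, 0.0, 252.4030319033716], [0.0, 429.9658264424372, 184.5567669879682], [0.0, 0.0, 1.0]] [[0.0099, -1.0, 0.0002, -0.104], [-0.9981, -0.0099, -0.0613, 0.4896], [0.0613, 0.0005, -0.9981, 1.3925], [0.0, 0.0, 0.0, 1.0]]
{'time_s': 0.1, 'qpos': array([-1.30670830e+00,  9.17583603e-02,  1.23174973e+00, -3.39236862e-05,
        1.81978069e+00, -5.67032469e-02]), 'qd': array([ 0.00016259, -0.00195485, -0.00234636,  0.00052221,  0.00141131,
        0.00039801]), 'joint_efforts': array([ 4.24420854e-03, -4.47859061e+01, -4.07569206e+01,  7.01969722e-02,
        2.84556934e-02, -1.07390672e-04]), 'tcp_pos': array([ 0.18910853, -0.56914669,  0.22164392]), 'eef_rot': array([ 9.87164484e-01,  1.59704606e-01, -1.04134084e-04, -8.41804903e-04]), 'contact_force': array([ 0.2060906 , -0.41187131, -1.00648604]), 'ft_torque': array([-0.06286486,  0.02330399, -0.00359508]), 'finger_force': 0.0, 'width': 0.999586103848973}
[[-0.0002, -0.9615, -0.2749, 0.0744], [1.0, -0.0004, 0.0007, 0.0004], [-0.0008, -0.2749, 0.9615, -0.1621], [0.0, 0.0, 0.0, 1.0]] [[280.8429702004669, 0.0, 255.54315914876852], [0.0, 280.8429702004669, 188.96752285406723], [0.0, 0.0, 1.0]]
```

View pics/top0.png

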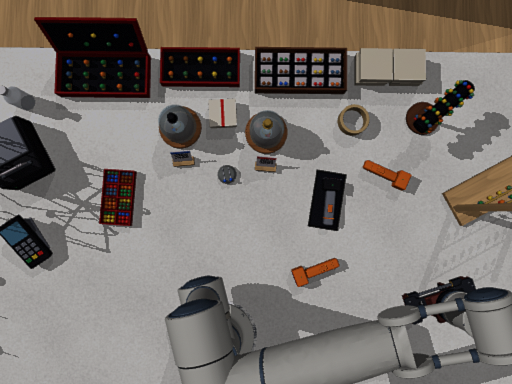

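View pics/scene0.png

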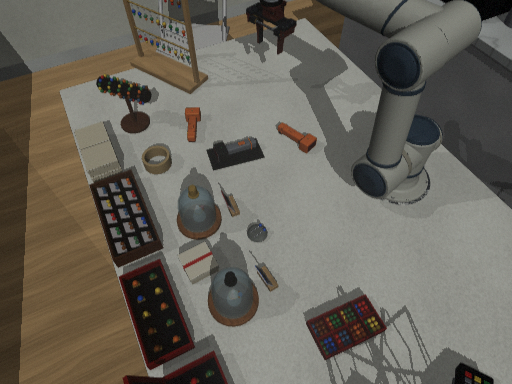

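Top: brass knob near (267,124), red card near (265,163), mat near (327,200). The orange look-alikes are at (387,174) and (316,271). I'll enlarge both pictures for detail.

```bash
python3 - <<'E'
import cv2,numpy as np
t=cv2.imread("pics/top0.png");s=cv2.imread("pics/scene0.png")
a=cv2.resize(t[100:240,235:365],None,fx=4,fy=4,interpolation=cv2.INTER_CUBIC) 
cv2.imwrite("pics/c1.png",a)
b=cv2.resize(s[125:245,165:275],None,fx=4.5,fy=4.5,interpolation=cv2.INTER_CUBIC)
cv2.imwrite("pics/c2.png",b)
E
```

```text
(no output)
```

View pics/c1.png

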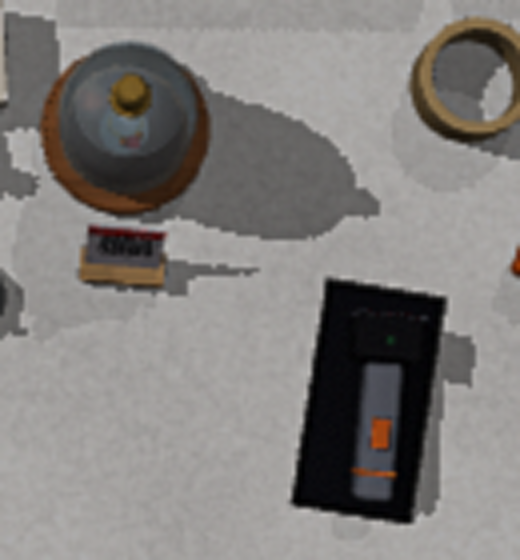

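View pics/c2.png

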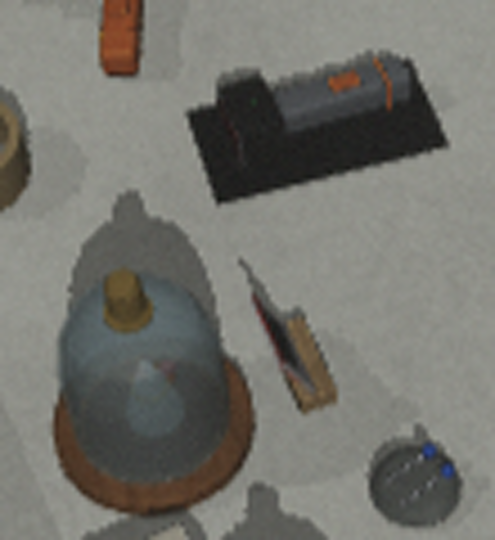

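c1 shows the mat corners at (328,279), (446,297), (412,522), (293,505). The scanner handle runs (382,363)–(372,499), the barcode is at (126,246) and the knob at (131,92). c2 confirms the grey scanner lies on the mat with its head away from the robot, and shows the knob at (127,298).

```bash
cat > h.py <<'E'
import numpy as np
from scipy.spatial.transform import Rotation as R
T=(np.array([[429.9658,0,252.403],[0,429.9658,184.5568],[0,0,1]]),np.array([[0.0099,-1,.0002,-.104],[-.9981,-.0099,-.0613,.4896],[.0613,.0005,-.9981,1.3925]]))
S=(np.array([[381.199,0,251.494],[0,381.199,188.7957],[0,0,1]]),np.array([[-0.8936,0.4488,-0.0085,0.4923],[0.3677,0.7209,-0.5874,-0.0421],[-0.2575,-0.528,-0.8093,1.31]]))
def W(c,uv,z):
    K,M=c; d=M[:,:3].T@np.linalg.solve(K,[*uv,1]); o=-M[:,:3].T@M[:,3]
    return np.round(o+d*(z-o[2])/d[2],4)
def tc(u,v,z): return W(T,(u/4+235-.4,v/4+100-.4),z)
def sc(u,v,z): return W(S,(u/4.5+165-.4,v/4.5+125-.4),z)
E
python3 - <<'E'
from h import *
m=[tc(*p,.004) for p in[(328,279),(446,297),(412,522),(293,505)]];print("mat",m,np.mean(m,0))
print("scan",tc(382,363,.04),tc(372,499,.04),"widths",tc(362,363,.04),tc(403,365,.04),'headfront',tc(390,312,.048))
print("sc handle rear",sc(400,70,.035))
print("card band",tc(88,229,.071),tc(166,235,.071),"code",tc(126,246,.048),'blk',tc(80,262,.018),tc(165,269,.018),tc(80,280,0),tc(164,289,0))
print("knobtop",tc(131,90,.181),sc(124,278,.181),"mid",sc(127,298,.163))
print("base",tc(126,131,.02),sc(155,432,.02))
E
```

```text
mat [array([ 0.5438, -0.3109,  0.004 ]), array([ 0.5298, -0.4084,  0.004 ]), array([ 0.3445, -0.3799,  0.004 ]), array([ 0.3574, -0.2824,  0.004 ])] [ 0.443875 -0.3454    0.004   ]
scan [ 0.4729 -0.349   0.04  ] [ 0.364  -0.3409  0.04  ] widths [ 0.4728 -0.3329  0.04  ] [ 0.4715 -0.3658  0.04  ] headfront [ 0.5134 -0.354   0.048 ]
sc handle rear [ 0.3699 -0.3438  0.035 ]
card band [ 0.5749 -0.1115  0.071 ] [ 0.5708 -0.1731  0.071 ] code [ 0.5644 -0.1423  0.048 ] blk [ 0.5544 -0.1057  0.018 ] [ 0.5493 -0.1754  0.018 ] [ 0.5413 -0.1059  0.    ] [ 0.5345 -0.1756  0.    ]
knobtop [ 0.6631 -0.141   0.181 ] [ 0.6638 -0.1421  0.181 ] mid [ 0.6652 -0.1401  0.163 ]
base [ 0.6627 -0.1425  0.02  ] [ 0.6692 -0.1289  0.02  ]
```

```bash
cat >> h.py <<'E'
def delta(p,yaw,o):
    """tool-frame shift to world TCP p with tool down & tool x at yaw deg, plus remaining rotvec deg (tool)"""
    r=R.from_quat(o["eef_rot"]); y=np.radians(yaw)
    t=R.from_matrix([[np.cos(y),np.sin(y),0],[np.sin(y),-np.cos(y),0],[0,0,-1]])
    return "shift now-axes",np.round(r.inv().apply(np.array(p)-o["tcp_pos"]),4),"shift goal-axes",np.round(t.inv().apply(np.array(p)-o["tcp_pos"]),4),"rot",np.round((r.inv()*t).as_rotvec(degrees=True),2)
E
python3 -m jog '0 0 0 0 0 0 5.7;0 0 0 0 0 0 5.7;0 0 0 0 0 0 5.7;0 0 0 0 0 0 5.7;0 .028 -.028 0 0 0 0;0 .028 -.028 0 0 0 0;0 .028 -.028 0 0 0 0;0 .028 -.028 0 0 0 0;0 .028 -.028 0 0 0 0;0 .028 -.028 0 0 0 0' 20
python3 -m jog '0 .013 -.028 0 0 0 0;0 0 -.025 0 0 0 0;0 0 -.02 0 0 0 0;0 0 0 0 0 0 0;0 0 0 0 0 0 0;0 0 0 0 0 0 0'
python3 - <<'E'
from h import *
from workcell import arm,grab_frame
import cv2
o=arm.get_obs();f=grab_frame("wrist");cv2.imwrite("pics/w1.png",f["color"][:,:,::-1])
print(o["tcp_pos"],delta((.446,-.347,.009),-4.5,o))
E
```

```text
time_s: 0.98
tcp_pos: [0.3707, -0.4133, 0.2224]
eef_rot: [0.999, -0.039, -0.0, -0.0]
contact_force: [1.0, -0.5, -0.0]
width: 0.998
finger_force: 0.0
time_s: 1.48
tcp_pos: [0.3881, -0.3436, 0.2225]
eef_rot: [0.999, -0.039, -0.0, 0.0]
contact_force: [-0.2, -0.2, 0.3]
width: 0.999
finger_force: 0.0
[ 0.38807853 -0.34359408  0.22247062] ('shift now-axes', array([ 0.0581, -0.0012,  0.2135]), 'shift goal-axes', array([ 0.058 , -0.0011,  0.2135]), 'rot', array([0.02, 0.01, 0.07]))
```

View pics/w1.png

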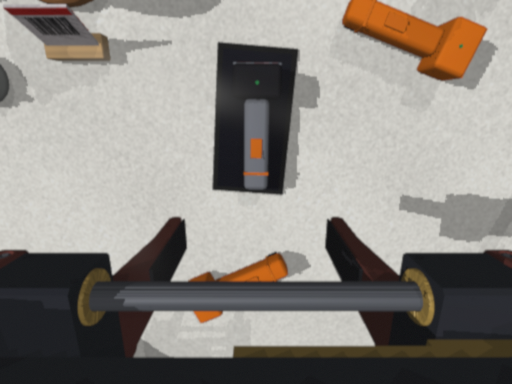

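The wrist view shows the handle upright and centred at column 256.5, rows 99–189, so the yaw matches. The red card's barcode is near (48,27).

```bash
python3 - <<'E'
from h import *
from workcell import arm
o=arm.get_obs()
C=np.array([[-0.0002,-0.9615,-0.2749,0.0744],[1,-.0004,.0007,.0004],[-.0008,-.2749,.9615,-.1621]])
Rw=R.from_quat(o["eef_rot"]).as_matrix()
K=np.array([[280.843,0,255.543],[0,280.843,188.9675],[0,0,1]])
def w(u,v,z):
    d=Rw@C[:,:3]@np.linalg.solve(K,[u,v,1]);p=Rw@C[:,3]+o["tcp_pos"];return np.round(p+d*(z-p[2])/d[2],4)
print(w(256.5,99,.04),w(256.5,189,.04),w(256.5,189,.03),w(257,63,.048),"code",w(48,27,.048))
E
```

```text
[ 0.4727 -0.3523  0.04  ] [ 0.3636 -0.3439  0.04  ] [ 0.3608 -0.3437  0.03  ] [ 0.5102 -0.3558  0.048 ] code [ 0.563  -0.1358  0.048 ]
```

```bash
python3 -m jog '0 .03 .001 .01 0 0 0;0 .028 0 .035 0 0 0;0 0 0 .04 0 0 0;0 0 0 .04 0 0 0;0 0 0 .035 0 0 0;0 0 0 .025 0 0 0;0 0 0 .015 0 0 0;0 0 0 .009 0 0 0;0 0 0 .004 0 0 0;0 0 0 0 0 0 0' 25
python3 -m jog '150 0 0 0 0 0 0;200 0 0 0 0 0 0;255 0 0 0 0 0 0;255 0 0 0 0 0 0;255 0 0 0 0 0 0;255 0 0 0 0 0 0;255 0 0 0 0 0 0;255 0 0 0 0 0 0'
```

```text
time_s: 2.37
tcp_pos: [0.4436, -0.3489, 0.0115]
eef_rot: [0.999, -0.039, -0.0, -0.0]
contact_force: [0.4, 0.0, 0.3]
width: 0.999
finger_force: 0.0
time_s: 3.03
tcp_pos: [0.4441, -0.3484, 0.0122]
eef_rot: [0.999, -0.039, 0.0, 0.0]
contact_force: [-0.4, 0.4, -0.0]
width: 0.435
finger_force: 0.0
```

```bash
python3 -m jog '255 0 0 0 0 0 0;255 0 0 0 0 0 0;255 0 0 0 0 0 0;255 0 0 0 0 0 0;255 0 0 0 0 0 0'
```

```text
time_s: 3.45
tcp_pos: [0.444, -0.3484, 0.0121]
eef_rot: [0.999, -0.039, -0.0, -0.0]
contact_force: [0.2, 0.0, 0.1]
width: 0.345
finger_force: 24.9
```

```bash
python3 -m jog '255 0 0 -.005 0 0 0;255 0 0 -.015 0 0 0;255 0 0 -.025 0 0 0;255 0 0 -.025 0 0 0;255 0 0 -.02 0 0 0;255 0 0 -.01 0 0 0;255 0 0 0 0 0 0;255 0 0 0 0 0 0'
python3 - <<'E'
from h import *
from workcell import arm,grab_frame
import cv2
o=arm.get_obs();f=grab_frame("wrist");cv2.imwrite("pics/w2.png",f["color"][:,:,::-1])
f=grab_frame("scene");cv2.imwrite("pics/s2.png",cv2.resize(f["color"][80:260,150:350,::-1],None,fx=3,fy=3))
print(o["tcp_pos"],o["contact_force"],o["width"],o["finger_force"])
E
```

```text
time_s: 4.12
tcp_pos: [0.444, -0.3484, 0.1118]
eef_rot: [0.999, -0.039, 0.0, 0.0]
contact_force: [-0.2, 0.1, -2.3]
width: 0.342
finger_force: 24.9
[ 0.44400632 -0.34840335  0.11176934] [-0.2018941   0.07100476 -2.30175006] 0.34176908987551907 24.924309253692627
```

View pics/s2.png

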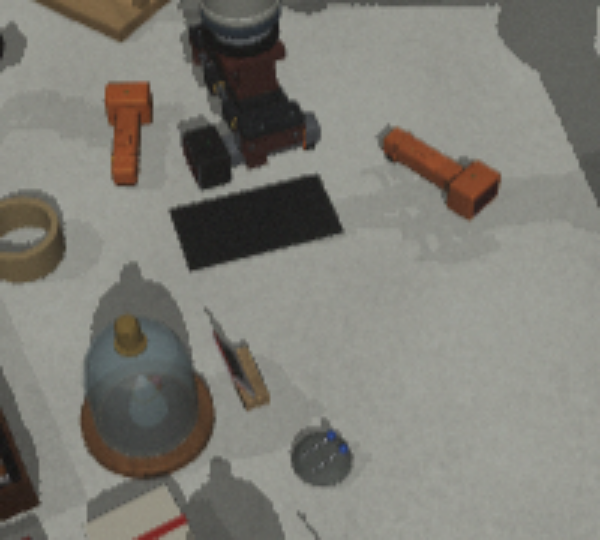

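The scanner is held level above its mat. Next I'll carry it to the red card.

```bash
python3 -m jog '255 -.003 -.015 0 0 0 0;255 -.006 -.027 0 0 0 0;255 -.006 -.033 0 0 0 0;255 -.006 -.033 0 0 0 0;255 -.006 -.033 0 0 0 0;255 -.005 -.033 0 0 0 0;255 -.003 -.025 0 0 0 0;255 -.003 -.016 0 0 0 0;255 0 0 0 0 0 0;255 0 0 0 0 0 0'
python3 - <<'E'
from h import *
from workcell import arm,grab_frame
import cv2
o=arm.get_obs();f=grab_frame("wrist");cv2.imwrite("pics/w3.png",f["color"][:,:,::-1])
print(o["tcp_pos"],o["contact_force"],delta((.4234,-.130,.034),-4.5,o))
E
```

```text
time_s: 5.05
tcp_pos: [0.4222, -0.1305, 0.1108]
eef_rot: [0.999, -0.038, -0.001, -0.0]
contact_force: [0.3, -0.2, -1.1]
width: 0.337
finger_force: 24.9
[ 0.42221019 -0.13052698  0.11078424] [ 0.33849746 -0.16871373 -1.05114916] ('shift now-axes', array([ 0.0013, -0.0006,  0.0768]), 'shift goal-axes', array([ 0.0011, -0.0006,  0.0768]), 'rot', array([-0.01,  0.1 ,  0.18]))
```

View pics/w3.png

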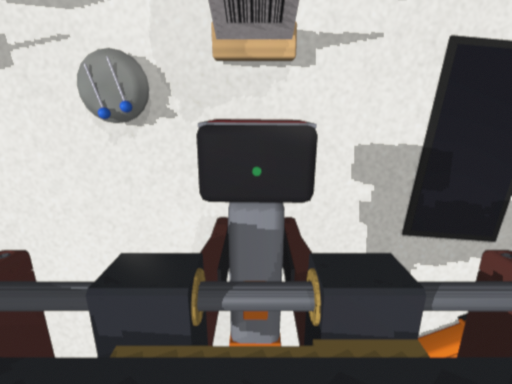

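The barcode block is centred at column 254 and the scanner at 257, so they are lined up to about 1 mm. Lowering to read.

```bash
python3 -m jog '255 0 0 .012 0 0 0;255 0 -.001 .02 0 0 0;255 0 0 .02 0 0 0;255 0 0 .015 0 0 0;255 0 0 .007 0 0 0;255 0 0 .003 0 0 0;255 0 0 0 0 0 0;255 0 0 0 0 0 0;255 0 0 0 0 0 0;255 0 0 0 0 0 0'
python3 - <<'E'
from workcell import arm,grab_frame
import cv2,numpy as np
f=grab_frame("wrist")["color"][:,:,::-1];g=grab_frame("scene")["color"][110:260,165:325,::-1]
cv2.imwrite("pics/w4.png",np.hstack([cv2.resize(f,(400,300)),cv2.resize(g,(400,375))[:300]]))
E
python3 -m jog '255 0 0 0 0 0 0;255 0 0 0 0 0 0;255 0 0 0 0 0 0;255 0 0 0 0 0 0;255 0 0 0 0 0 0;255 0 0 0 0 0 0;255 0 0 0 0 0 0;255 0 0 0 0 0 0;255 0 0 0 0 0 0;255 0 0 0 0 0 0'
```

```text
time_s: 5.93
tcp_pos: [0.4234, -0.1304, 0.0362]
eef_rot: [0.999, -0.039, 0.001, 0.0]
contact_force: [-0.1, 0.4, -1.4]
width: 0.343
finger_force: 24.9
time_s: 6.87
tcp_pos: [0.4228, -0.1301, 0.0351]
eef_rot: [0.999, -0.039, -0.0, -0.0]
contact_force: [0.2, -0.3, -1.1]
width: 0.343
finger_force: 24.9
```

View pics/w4.png

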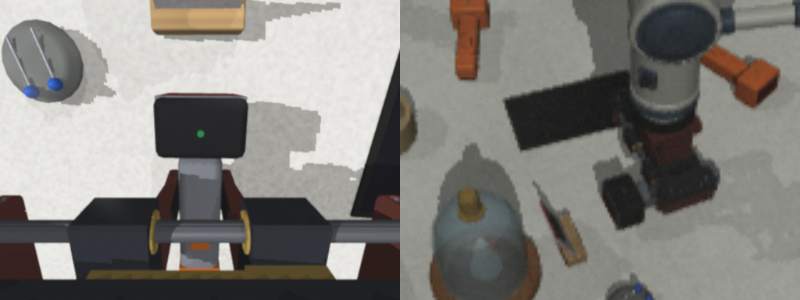

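The scanner is level, centred and about 7 cm from the card, and it has been held for well over a second. Taking it back.

```bash
python3 -m jog '255 0 0 -.01 0 0 0;255 0 0 -.022 0 0 0;255 0 0 -.022 0 0 0;255 .003 .015 -.015 0 0 0;255 .006 .027 -.007 0 0 0;255 .006 .033 0 0 0 0;255 .006 .033 0 0 0 0;255 .006 .033 0 0 0 0;255 .005 .033 0 0 0 0;255 .003 .025 0 0 0 0'
python3 -m jog '255 .003 .016 0 0 0 0;255 0 0 0 0 0 0;255 0 0 0 0 0 0;255 0 0 0 0 0 0'
python3 - <<'E'
from h import *
from workcell import arm
print(delta((.444,-.3484,.0125),-4.5,arm.get_obs()))
E
```

```text
time_s: 7.7
tcp_pos: [0.4423, -0.3338, 0.1118]
eef_rot: [0.999, -0.039, 0.0, 0.0]
contact_force: [0.4, 1.3, -2.3]
width: 0.338
finger_force: 24.9
time_s: 8.03
tcp_pos: [0.4441, -0.3467, 0.1114]
eef_rot: [0.999, -0.038, 0.0, -0.0]
contact_force: [0.0, 0.3, -1.7]
width: 0.341
finger_force: 24.9
('shift now-axes', array([-0.    ,  0.0018,  0.0989]), 'shift goal-axes', array([-0.    ,  0.0017,  0.0989]), 'rot', array([-0.03, -0.  ,  0.09]))
```

```bash
python3 -m jog '255 0 .002 .015 0 0 0;255 0 0 .028 0 0 0;255 0 0 .025 0 0 0;255 0 0 .014 0 0 0;255 0 0 .008 0 0 0;255 0 0 .004 0 0 0;255 0 0 .002 0 0 0;255 0 0 .001 0 0 0;255 0 0 .001 0 0 0;255 0 0 0 0 0 0'
```

```text
time_s: 8.87
tcp_pos: [0.4445, -0.3497, 0.0142]
eef_rot: [0.999, -0.039, 0.001, 0.001]
contact_force: [0.0, -0.3, -1.8]
width: 0.342
finger_force: 24.9
```

```bash
python3 -m jog '255 0 0 .001 0 0 0;255 0 0 .001 0 0 0;255 0 0 0 0 0 0;255 0 0 0 0 0 0'
```

```text
time_s: 9.2
tcp_pos: [0.4443, -0.3498, 0.0121]
eef_rot: [0.999, -0.039, 0.001, 0.0]
contact_force: [-0.9, 0.1, 4.1]
width: 0.343
finger_force: 24.9
```

```bash
python3 -m jog '140 0 0 0 0 0 0;120 0 0 0 0 0 0;80 0 0 0 0 0 0;0 0 0 0 0 0 0;0 0 0 0 0 0 0;0 0 0 0 0 0 0;0 0 0 0 0 0 0;0 0 0 0 0 0 0;0 0 0 0 0 0 0;0 0 0 0 0 0 0'
python3 -m jog '0 0 0 -.01 0 0 0;0 0 0 -.03 0 0 0;0 0 0 -.04 0 0 0;0 0 0 -.04 0 0 0;0 0 0 -.04 0 0 0;0 0 0 -.04 0 0 0;0 0 0 -.03 0 0 0;0 -.03 -.02 0 0 0 0;0 -.03 -.03 0 0 0 0;0 0 0 0 0 0 0'
python3 - <<'E'
from h import *
from workcell import arm,grab_frame
import cv2
f=grab_frame("wrist")["color"][:,:,::-1];cv2.imwrite("pics/w5.png",f)
o=arm.get_obs();print(o["tcp_pos"],o["width"],delta((.664,-.1415,.245),-4.5,o))
E
```

```text
time_s: 10.03
tcp_pos: [0.4439, -0.3494, 0.0111]
eef_rot: [0.999, -0.039, -0.0, -0.0]
contact_force: [-0.3, 0.4, 0.0]
width: 0.998
finger_force: 0.0
time_s: 10.87
tcp_pos: [0.3851, -0.2917, 0.2424]
eef_rot: [0.999, -0.038, -0.0, -0.0]
contact_force: [-0.1, -0.5, 0.4]
width: 0.994
finger_force: 0.0
[ 0.38690341 -0.2936767   0.24255333] 0.9945100589845687 ('shift now-axes', array([ 0.2646, -0.1729, -0.0022]), 'shift goal-axes', array([ 0.2643, -0.1734, -0.0024]), 'rot', array([ 0.06, -0.09,  0.11]))
```

View pics/w5.png

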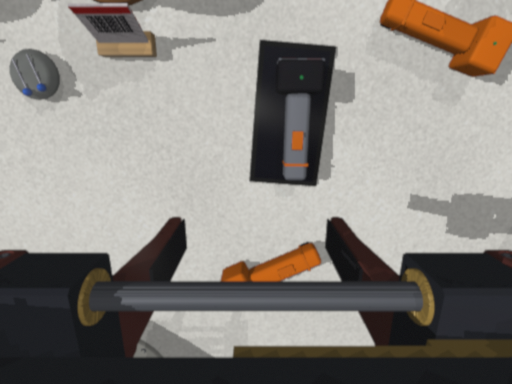

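The scanner lies flat on its mat. Next, move towards the dome and locate the knob by colour.

```bash
python3 -m jog '0 .015 -.015 -.01 0 0 0;0 .029 -.026 -.01 0 0 0;0 .029 -.026 0 0 0 0;0 .029 -.026 0 0 0 0;0 .029 -.026 0 0 0 0;0 .029 -.026 0 0 0 0;0 .025 -.02 0 0 0 0;0 .012 -.008 0 0 0 0;0 0 0 0 0 0 0;0 0 0 0 0 0 0'
cat > k.py <<'E'
from h import *
from workcell import arm,grab_frame
import cv2,sys
o=arm.get_obs();f=grab_frame("wrist");im=f["color"];cv2.imwrite(sys.argv[1],im[:,:,::-1])
h=cv2.cvtColor(im,cv2.COLOR_RGB2HSV);m=cv2.inRange(h,(15,120,60),(32,255,255));m[240:]=0
n,l,s,c=cv2.connectedComponentsWithStats(m)
C=f["tool_from_camera"];Rw=R.from_quat(o["eef_rot"]).as_matrix()
for i in range(1,n):
    if s[i,4]>80:
        d=Rw@C[:3,:3]@np.linalg.solve(f["mtx"],[*c[i],1]);p=Rw@C[:3,3]+o["tcp_pos"]
        print(s[i],c[i],[np.round(p+d*(z-p[2])/d[2],4) for z in(.163,.181)])
print(o["tcp_pos"],delta((.664,-.1415,.149),-4.5,o))
E
python3 k.py pics/w6.png
```

```text
time_s: 11.75
tcp_pos: [0.5989, -0.1381, 0.2605]
eef_rot: [0.999, -0.038, -0.001, 0.0]
contact_force: [-0.1, 1.1, -0.1]
width: 1.002
finger_force: 0.0
[237 103  31  32 784] [252.32270408 118.19642857] [array([ 0.6653, -0.1412,  0.163 ]), array([ 0.6658, -0.1414,  0.181 ])]
[ 0.59890865 -0.13808949  0.26053072] ('shift now-axes', array([ 0.0653, -0.0016,  0.1115]), 'shift goal-axes', array([ 0.0652, -0.0017,  0.1115]), 'rot', array([0.01, 0.06, 0.15]))
```

```bash
python3 -m jog '0 .018 -.002 0 0 0 0;0 .03 0 0 0 0 0;0 .018 0 0 0 0 0;0 0 0 0 0 0 0;0 0 0 .02 0 0 0;0 0 0 .03 0 0 0;0 0 0 .03 0 0 0;0 0 0 .018 0 0 0;0 0 0 .007 0 0 0;0 0 0 0 0 0 0'
python3 -m jog '0 0 0 .003 0 0 0;0 0 0 0 0 0 0;0 0 0 0 0 0 0;0 0 0 0 0 0 0'
```

```text
time_s: 12.63
tcp_pos: [0.6623, -0.142, 0.1544]
eef_rot: [0.999, -0.039, -0.002, -0.0]
contact_force: [-0.2, -0.5, 0.0]
width: 1.001
finger_force: 0.0
time_s: 12.97
tcp_pos: [0.6647, -0.1415, 0.155]
eef_rot: [0.999, -0.039, 0.001, 0.0]
contact_force: [0.5, 0.4, 0.1]
width: 0.999
finger_force: 0.0
```

```bash
python3 -m jog '0 0 0 .003 0 0 0;0 0 0 .003 0 0 0;0 0 0 0 0 0 0;0 0 0 0 0 0 0;120 0 0 0 0 0 0;150 0 0 0 0 0 0;150 0 0 0 0 0 0;150 0 0 0 0 0 0;150 0 0 0 0 0 0;150 0 0 0 0 0 0' 25
python3 k.py pics/w7.png
```

```text
time_s: 13.8
tcp_pos: [0.6642, -0.1413, 0.1472]
eef_rot: [0.999, -0.039, 0.0, -0.0]
contact_force: [-0.3, 0.4, 0.4]
width: 0.582
finger_force: 0.0
[ 230  209   49   31 1256] [253.8089172  225.76751592] [array([ 0.6755, -0.142 ,  0.163 ]), array([ 0.6832, -0.1427,  0.181 ])]
[ 0.66418017 -0.14127714  0.14715722] ('shift now-axes', array([-0.0002,  0.0002, -0.0018]), 'shift goal-axes', array([-0.0002,  0.0002, -0.0018]), 'rot', array([-0.  , -0.  ,  0.08]))
```

View pics/w7.png

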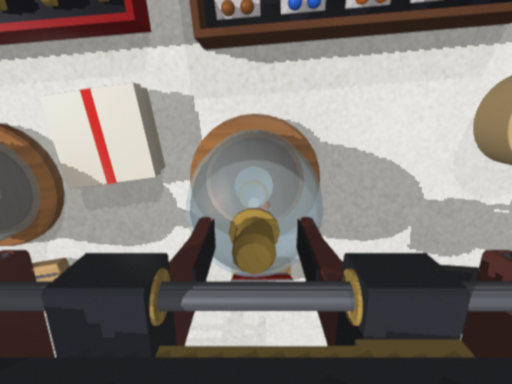

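The knob at (254,250) sits centred between the fingers at (200,230) and (308,230). Closing.

```bash
python3 -m jog '170 0 0 0 0 0 0;190 0 0 0 0 0 0;210 0 0 0 0 0 0;255 0 0 0 0 0 0;255 0 0 0 0 0 0;255 0 0 0 0 0 0;255 0 0 0 0 0 0;255 0 0 0 0 0 0;255 0 0 0 0 0 0;255 0 0 0 0 0 0' 30
```

```text
time_s: 14.68
tcp_pos: [0.6642, -0.1411, 0.1472]
eef_rot: [0.999, -0.038, 0.0, -0.0]
contact_force: [-0.1, 3.4, -0.2]
width: 0.341
finger_force: 30.0
```

The opening reads 30 mm but the knob is 24 mm, so the fingertips are on the wider collar. I'll reopen, raise 5 mm and regrip.

```bash
python3 -m jog '150 0 0 0 0 0 0;140 0 0 0 0 0 0;140 0 0 0 0 0 0;140 0 0 -.003 0 0 0;140 0 0 -.003 0 0 0;140 0 0 0 0 0 0;180 0 0 0 0 0 0;200 0 0 0 0 0 0;255 0 0 0 0 0 0;255 0 0 0 0 0 0'
python3 -m jog '255 0 0 0 0 0 0;255 0 0 0 0 0 0;255 0 0 0 0 0 0;255 0 0 0 0 0 0;255 0 0 0 0 0 0;255 0 0 0 0 0 0'
```

```text
time_s: 15.52
tcp_pos: [0.6642, -0.1409, 0.153]
eef_rot: [0.999, -0.038, -0.0, -0.0]
contact_force: [0.8, 1.2, 0.2]
width: 0.265
finger_force: 30.0
time_s: 16.02
tcp_pos: [0.6642, -0.1411, 0.1531]
eef_rot: [0.999, -0.038, -0.0, -0.0]
contact_force: [0.8, 2.6, -0.4]
width: 0.268
finger_force: 30.0
```

Now 24 mm. Lift gently first.

```bash
python3 -m jog '255 0 0 -.002 0 0 0;255 0 0 -.004 0 0 0;255 0 0 -.004 0 0 0;255 0 0 0 0 0 0;255 0 0 0 0 0 0;255 0 0 0 0 0 0' 35
```

```text
time_s: 16.52
tcp_pos: [0.6641, -0.1414, 0.1628]
eef_rot: [0.999, -0.039, -0.0, 0.0]
contact_force: [-0.6, -0.3, -5.8]
width: 0.262
finger_force: 35.0
```

```bash
python3 -m jog '255 0 0 -.006 0 0 0;255 0 0 -.012 0 0 0;255 0 0 -.016 0 0 0;255 0 0 -.018 0 0 0;255 0 0 -.018 0 0 0;255 0 0 -.018 0 0 0;255 0 0 -.016 0 0 0;255 0 0 -.01 0 0 0;255 0 0 -.004 0 0 0;255 0 0 0 0 0 0'
python3 -m jog '255 0 0 0 0 0 0;255 0 0 0 0 0 0;255 0 0 0 0 0 0;255 0 0 0 0 0 0;255 0 0 0 0 0 0;255 0 0 0 0 0 0;255 0 0 0 0 0 0;255 0 0 0 0 0 0'
python3 - <<'E'
from h import *
from workcell import grab_frame
import cv2
# knob collar / dome pose check without viewing: brass blob in the scene picture, against prediction for the lifted knob
im=grab_frame("scene")["color"];h=cv2.cvtColor(im,cv2.COLOR_RGB2HSV);m=cv2.inRange(h,(15,120,50),(32,255,255))
n,l,s,c=cv2.connectedComponentsWithStats(m)
print([(s[i].tolist(),c[i].round(1)) for i in range(1,n) if s[i,4]>15])
p=S[0]@(S[1]@[.6645,-.1413,.163+.126,1]);print(p[:2]/p[2])
cv2.imwrite("pics/end.png",cv2.resize(im[90:270,130:300,::-1],None,fx=3,fy=3))
E
```

```text
time_s: 17.35
tcp_pos: [0.6645, -0.1414, 0.2838]
eef_rot: [0.999, -0.039, 0.002, 0.0]
contact_force: [0.2, -0.1, -5.6]
width: 0.27
finger_force: 35.0
time_s: 18.02
tcp_pos: [0.6642, -0.1412, 0.2811]
eef_rot: [0.999, -0.039, -0.0, -0.0]
contact_force: [0.2, 0.7, -6.2]
width: 0.262
finger_force: 35.0
[([119, 195, 5, 7, 23], array([120.8, 198.1])), ([106, 199, 5, 8, 21], array([108.2, 202.3])), ([132, 283, 8, 5, 16], array([135.9, 285.1])), ([155, 287, 8, 8, 45], array([157.9, 290.4])), ([142, 311, 9, 8, 41], array([145.6, 314. ])), ([340, 311, 9, 12, 35], array([343.9, 316.4])), ([367, 316, 14, 16, 106], array([373.3, 323.5])), ([474, 376, 7, 8, 38], array([477.1, 379.1]))]
[186.36506904 161.79562884]
```

```bash
python3 k.py pics/w8.png; python3 - <<'E'
from workcell import arm
o=arm.get_obs();print(o["time_s"],o["tcp_pos"],o["contact_force"],o["ft_torque"],abs(o["qd"]).max())
E
```

```text
[106  21  17  19 232] [114.35344828  29.58189655] [array([ 0.816 , -0.0275,  0.163 ]), array([ 0.811 , -0.0353,  0.181 ])]
[78 25 11 17 88] [83.77272727 34.67045455] [array([8.141e-01, 7.000e-04, 1.630e-01]), array([ 0.8092, -0.0089,  0.181 ])]
[  7  30  14  19 146] [14.25342466 40.05479452] [array([0.8146, 0.0641, 0.163 ]), array([0.8097, 0.0505, 0.181 ])]
[ 234  206   44   34 1206] [255.46766169 223.77446103] [array([ 0.6199, -0.1387,  0.163 ]), array([ 0.6275, -0.1393,  0.181 ])]
[ 0.66415616 -0.14126878  0.28109763] ('shift now-axes', array([-1.000e-04,  2.000e-04,  1.321e-01]), 'shift goal-axes', array([-1.000e-04,  2.000e-04,  1.321e-01]), 'rot', array([ 0.  , -0.  ,  0.08]))
18.1167 [ 0.66417953 -0.14124611  0.28111893] [-0.67619179  0.19337441 -5.6314966 ] [ 0.03424706 -0.02650392  0.03676315] 0.0024740487066844843
```

The knob sits in the same place between the fingers as before the lift, the load is steady at about 5.7 N, and there is almost no moment on the wrist. The dome therefore hangs level and still, so I'm handing in.

```bash
python3 -c "
from workcell import arm
print(arm.job_done())"
```

```text
the job is handed in; nothing more can be done
None
```

The job is handed in, though the hand-in gave no verdict: I held the scanner level and still about 7 cm from the red card's barcode and laid it back flat on its mat; by the arm's readings, the brass-knobbed dome is held still above its base, with its rim about 6 cm above the cone.

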